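Lock a ring in the inspection chuck and hold the loupe at focus over its stone

TASK

The gold ring with the violet stone stands loose in the chuck of the grey inspection stand: turn the chuck's brass closing collar clockwise all the way, until its white line meets the red lock mark, so the jaws clamp the ring. Then pick up the opened folding loupe by its cover and hold it still with its lens level, centred over the violet stone and at the height of the red focus pointer on the stand's pillar; finish there, still holding it in the gripper with the loupe touching nothing else. Never touch the ring with the gripper or the loupe, keep the lens swung out, leave the focus pointer as it is set, and leave the other things on the desk where they are.

Things in the scene. Friction and masses are not known exactly. Their poses are not given: they have to be found in the camera images.
- collar_grip (a point): point on the vertical axis of the brass closing collar, 12 mm above its underside, 47 mm above the desk. The collar is a knurled ring, 46 mm in diameter and 19.5 mm high (35.5 to 55 mm above the desk), gripped across its diameter from above. Jaws inside it rise to 64 mm and the ring with its stone to 80 mm above the desk: straddle them. z up; axes turn with the collar
- collar (a joint): turn of the closing collar in rad: 0 fully open, 1.30 fully closed at its stop, with the white line at the red lock mark. It grows as the collar turns clockwise seen from above, needs about 0.06 to 0.1 N m and stays where it is left; the two jaws move 1.3 mm per rad each towards the ring
- collar_line (a point): outer end of the white line on top of the small brass thumb tab of the collar, 26.8 mm from its axis; the tab is 7.5 mm wide and sticks out 6.5 mm from the collar, to 29.5 mm from the axis; grip the collar about square to it
- lock_mark (a point): the red lock mark on the rim of the fixed steel flange under the collar, 26.8 mm from the chuck axis on the stand's front (-x) side, 34 mm above the desk. The flange has 60 mm diameter and its top is at this height: fingertips must stay above it
- chuck (a point): centre of the floor of the ring slot, on the chuck axis, 50.5 mm above the desk; z up, x axis points from the chuck to the pillar. The stand is fixed to the desk: grey base 172 x 84 x 12 mm, from 39 mm in front of the chuck axis to 133 mm behind it; steel pillar, 10 mm in diameter, 112 mm behind the chuck axis, 156 mm high
- ring: gold finger ring with a violet stone, 16 x 20 x 29 mm, standing upright and loose in the chuck's slot; origin at the lowest point of its band, z axis up towards the stone
- stone (a point): middle of the top of the violet stone, 28 mm above the ring's origin
- index_tip (a point): tip of the red focus pointer: a horizontal blade 5 mm wide and 2 mm thick on a small aluminium slider (20 x 20 x 14 mm) on the pillar; the tip is 72 mm behind the chuck axis and points at it. Its height (mid thickness, 103 to 113 mm above the desk) is the focal height of the lens centre. Clamped with about 8 N of friction
- loupe: silver folding pocket loupe lying opened on the desk, about 30 to 50 g; origin at the underside of the middle of its drop-shaped cover, z axis up. The cover is 27 mm wide along its x, 44 mm long along its y (from -22 to +22 mm) and 12 mm thick; the lens is pivoted at its y = -15.5 mm and, swung out, lies beyond that -y end
- cover (a point): where to grip the loupe's cover, across its 27 mm width: on its length axis 2 mm to the +y side of its middle, at half its thickness, 6 mm above the desk when it lies there. Frame axes parallel to those of the loupe
- lens (a point): centre of the lens (black round mount 25 mm wide, 8 mm thick) at half its thickness, 24 mm from the pivot; its z axis is the optical axis, upright when the lens is level. Swung out straight it is 39.5 mm from the middle of the cover and lies at the mid height of the cover (6 mm above its underside)
- loupe_lens (a joint): swing of the lens out of the cover in rad: 0 folded in, 3.14 straight out along the cover's -y direction; held only by light friction (0.004 N m). It starts at 2.85 to 3.12
- stone_jar_1: bystander: small screw-cap glass jar of stones, 39 x 39 x 43 mm, at the back of the desk; origin under its centre
- stone_jar_2: bystander: small screw-cap glass jar of stones, 39 x 39 x 43 mm, at the back of the desk; origin under its centre
- stone_jar_3: bystander: small screw-cap glass jar of stones, 39 x 39 x 43 mm, at the back of the desk; origin under its centre

How it is judged (in metres and radians):
On the way, in this order (a step that is already met when the one before it is completed fails the run):
1. the collar is turned to the lock mark and the ring stands clamped upright, while the loupe still lies on the desk (value of joint collar above 1.2 rad and angle between ring's own z axis and vertical below 0.1 rad and distance between chuck and ring below 0.006 m and height (world z) of loupe below 0.01 m), for 0.2 s.
2. the loupe is held in the gripper, clear of the desk (value of joint collar above 1.2 rad and height (world z) of loupe above 0.03 m and contact force between loupe and the fingers above 1 N), for 0.2 s.
At the end, for the whole second after the job is handed in: Collar past 1.2 rad; ring in its slot (6 mm), upright (0.1 rad). Loupe held (over 1 N), at rest, touching neither stand nor ring; lens out (over 2.5 rad), level (0.12 rad), within 6 mm of the stone horizontally and 4 mm of the pointer in height; pointer not shifted over 2 mm (value of joint collar above 1.2 rad and angle between ring's own z axis and vertical below 0.1 rad and distance between chuck and ring below 0.006 m and horizontal distance between lens and stone below 0.006 m and z of lens in the frame of index_tip between -0.004 and 0.004 m and angle between lens's own z axis and vertical below 0.12 rad and value of joint loupe_lens above 2.5 rad and contact force between loupe and the fingers above 1 N and contact force between loupe and stand below 0.05 N and contact force between loupe and ring below 0.05 N and linear speed of loupe below 0.01 m/s and angular speed of loupe below 0.1 rad/s and distance of index_tip from where it was at the start of the episode below 0.002 m); the arm keeps its last pose, push and grip.
It fails at once if the gripper or arm touches the ring (over 0.5 N) (contact force between ring and the fingers above 0.5 N or contact force between ring and the arm above 0.5 N).
It fails at once if the loupe touches the ring (over 0.3 N) (contact force between ring and loupe above 0.3 N).
It fails at once if the focus pointer is shifted by more than 2 mm (distance of index_tip from where it was at the start of the episode above 0.002 m).
It fails at once if the lens is folded back (under 2.3 rad) (value of joint loupe_lens below 2.3 rad).
It fails at once if a stone jar is moved by more than 20 mm (distance of any of stone_jar_1, stone_jar_2, stone_jar_3 from where it was at the start of the episode above 0.02 m).
It also fails if it takes over 58 s, if anything falls off the work surface, if the arm or the gripper's body presses on something with over 40 N, if the wrist force passes 120 N, or if a joint passes its speed limit or range.

ROBOT

A 7-joint arm with a two-finger parallel gripper is mounted at the origin on a cart in front of the work surface, level with it; the furniture and walls round the work are solid. World frame = base frame: x ahead of the robot, y to its left, z up, the work surface at z = 0. Lengths are in m, angles in degrees, forces in N, time in s.
With the tool pointing down it reaches from about 0.4 to 0.9 m from the base axis. Payload 5.5 kg.
Tool frame: the origin (TCP) lies on the centre line of the jaws, within the pads' length; the fingertips stand 8 mm ahead of it and the grasp point (between the pads) lies 11 mm behind it (manip.finger_overhang is the z of the fingertips in the tool frame, in m); z points along the fingers, y is the line along which they close (so a half turn about z gives the same grasp; the last joint's range is limited). The gripper opens to 85 mm and grips with 20 to 120 N. Pads are 22 mm wide; open, the fingers measure 114 mm over their backs; the gripper's body (76 mm by 85 mm) begins 54 mm behind the grasp point. The pads swing forward as they close: fully open they stand 13 mm farther back than shut.
Start: joints at [-55.508, 28.699, -24.465, 88.831, 12.651, 65.22, -12.049], TCP at [0.216, 0.613, 0.239] pointing down, gripper open.
Joint ranges: [-164.97, 164.97], [-17.58, 116.51], [-87.97, 89.64], [11.32, 138.91], [-80.73, 260.73], [10.89, 115.49], [-147.41, 147.41]. Speed limits (degrees/s): [147.25, 147.25, 180, 180, 180, 180, 180].

INTERFACE

Orientations are given as [roll, pitch, yaw] about the fixed x, y, z axes, in that order (R = Rz(yaw) Ry(pitch) Rx(roll)).
In Python, from station import read_state, vision, manip gives the robot as it stands. The module is installed in compiled form; this text tells all that it offers.
- The arm moves only by the shell command python3 -m creep 'ROWS' [OPENING]. ROWS is text: rows parted by semicolons, each of 6 numbers parted by spaces: the shift along the tool's x, y, z in units of 30 mm (1.0 is 30 mm), then the turn, a rotation vector about the tool's x, y, z in units of 5 degrees (1.0 is 5 degrees). In form: dx dy dz rx ry rz; .... A call has 1 to 20 rows; each row shifts and turns the commanded pose from where the row before left it, along the tool's axes as they then stand; what a row does not reach is not made up. A row lasts 1/10 s, in which the tool goes at most 50 mm and 8.59 degrees, less where a joint would pass 70% of its speed; a pose out of reach is approached as far as the arm can. A call with a number of a shift or a turn outside -1 to 1 is refused whole. A call with a gripper value outside its range is refused whole. OPENING is the opening, from 0 (shut) to 1 (fully open), set as the call begins (- or left out, the last holds). The fingers move at their own pace and stop on an object; the grip force is fixed at half the most. Time passes only in rows, so rows that do not move let the fingers close. It gives the time, the measured TCP pose, the force, the opening and the grip force at its end, in the units of the state.
- read_state(): the state, without advancing time (a new reading comes with each control period).
- vision.snapshot(name): name is "side" or "top" or "wrist"; returns a dict with "frame" (384x512x3 uint8, red, green, blue), "fx", "fy", "cx", "cy" (pixels), "origin" and "orientation" of the camera in the world; the wrist camera has in their place "hand_eye" (4x4, takes a point from camera to tool coordinates, whose origin is the TCP and whose axes are the flange's). Camera axes: x right, y down, z forward; pixel columns grow to the right and rows downward; lengths in m; the calibration is good to about 2 mm. A picture is of the moment at which its call begins: read the wrist's pose just before it. There is no depth.
- manip.job_done(): hands the job in; it is judged then, once.
The state is a dict: "t": time; "q": joint angles; "qd": joint speeds; "tau": joint torques, N m; "eef_pos": TCP position; "tool_rot": TCP orientation; "force": force on the tool from outside, world axes, zero at the start; "torque": the same for the moment, N m; "opening": finger opening in m; "grasp_force": force on a finger pad.
Only numpy, scipy, OpenCV 4.12 (cv2) and the standard library are available. Lean on these libraries where they do the work, as an engineer would, in place of code of your own. Each camera call takes 0.05 s, during which the arm holds its last target. There are 200 camera calls.

## Working session

There is one attempt and no reset: what is moved stays moved. The work goes in short steps, Python scripts to look and compute and a shell command to move; the robot and the scene stay as the last step left them, time stands still between calls to the robot, and variables do not carry over. Pictures are saved under pics/ and viewed, at most 10 in all, crops included, and the job is handed in when it is done.

```bash
mkdir -p pics; cat > h.py <<'E'
import numpy as np, cv2
from station import read_state, vision, manip
from scipy.spatial.transform import Rotation as R
def snap(n):
    s=read_state(); d=vision.snapshot(n); 
    if n=="wrist":
        T=np.eye(4); T[:3,:3]=R.from_euler('xyz',s['tool_rot'],degrees=True).as_matrix(); T[:3,3]=s['eef_pos']
        T=T@np.array(d['hand_eye']); d['Rm'],d['o']=T[:3,:3],T[:3,3]
    else:
        o=np.array(d['orientation']); d['Rm']=o if o.shape==(3,3) else R.from_euler('xyz',o,degrees=True).as_matrix(); d['o']=np.array(d['origin'])
    return d
def save(d,f): cv2.imwrite(f,d['frame'][:,:,::-1])
def ray(d,u,v): return d['Rm']@np.array([(u-d['cx'])/d['fx'],(v-d['cy'])/d['fy'],1])
def atz(d,u,v,z):
    r=ray(d,u,v); return d['o']+r*(z-d['o'][2])/r[2]
def proj(d,p):
    c=d['Rm'].T@(np.array(p)-d['o']); return c[0]/c[2]*d['fx']+d['cx'],c[1]/c[2]*d['fy']+d['cy']
E
python3 - <<'E'
from h import *
import pickle
s=read_state();print(s)
for n in("top","side"):
    d=snap(n);save(d,f"pics/{n}0.png");pickle.dump(d,open(n+'.pkl','wb'))
    print(n,d['fx'],d['cx'],d['cy'],d['o'],d['orientation'])
d=vision.snapshot('wrist');print(d['hand_eye'])
E
```

```text
{'t': 0.0, 'q': array([-55.50873203,  28.75337559, -24.45071352,  88.89046584,
        12.65216178,  65.21829838, -12.04973351]), 'qd': array([-0.09255287, -0.10135407, -0.02294019, -0.04301298, -0.08716526,
        0.05138767,  0.03005938]), 'tau': array([-5.53759492e-04, -5.69511795e+01, -5.81638947e+00, -2.80937022e+01,
        1.05687286e-02,  1.20554311e-02, -1.97276273e-05]), 'eef_pos': array([0.2158786 , 0.61240722, 0.2382673 ]), 'tool_rot': array([-1.79891218e+02, -1.78909688e-03,  1.60589705e+02]), 'force': array([-0.56092592,  0.78922749, -0.74953104]), 'torque': array([ 0.03445214, -0.0616976 ,  0.03177225]), 'grasp_force': 0.0, 'opening': 0.08540155440008912}
top 429.6404730918009 252.737138093294 185.36800519006388 [0.44738917 0.14260983 0.91146554] [-1.70492923e+02  1.40815045e-01 -9.04049075e+01]
side 424.7972057891178 254.04279820226589 191.28262115410035 [0.28789133 0.66367618 0.66449921] [-1.31728318e+02  1.47830734e-01 -1.49428960e+02]
[[-1.40873808e-04 -9.53145899e-01 -3.02510950e-01  7.80248419e-02]
 [ 9.99999846e-01 -2.96591530e-04  4.68813489e-04 -2.27278768e-04]
 [-5.36569840e-04 -3.02510838e-01  9.53145794e-01 -1.34236876e-01]
 [ 0.00000000e+00  0.00000000e+00  0.00000000e+00  1.00000000e+00]]
```

View pics/top0.png

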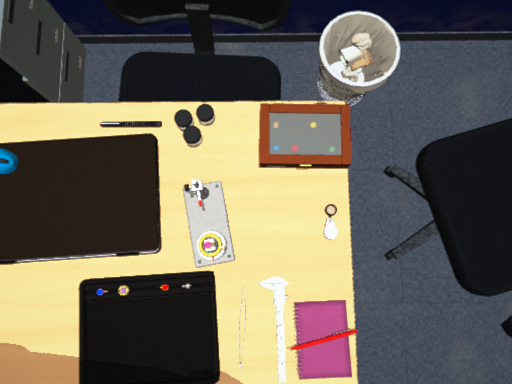

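View pics/side0.png

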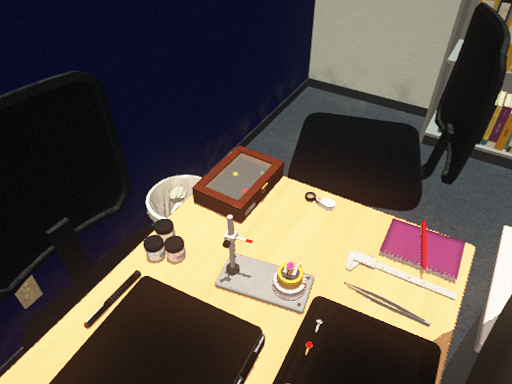

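The top view shows the chuck near (210,244), the pillar near (198,190) and the loupe near (331,222), lens towards the top. I'll enlarge these areas.

```bash
python3 - <<'E'
from h import *
import pickle
t=pickle.load(open('top.pkl','rb'));s=pickle.load(open('side.pkl','rb'))
def crop(d,u,v,w,h,k):return cv2.resize(d['frame'][v:v+h,u:u+w],None,fx=k,fy=k,interpolation=cv2.INTER_CUBIC)
a=crop(t,180,174,60,100,6);b=crop(t,310,198,45,50,6);c=crop(s,270,250,50,50,6)
im=np.zeros((600,780,3),np.uint8);im[:,:360]=a;im[:300,370:640]=b;im[300:600,370:670]=c
cv2.imwrite('pics/c1.png',im[:,:,::-1])
print('chuck',atz(t,210,245,.055),'pillar',atz(t,197,187,.15),'cov',atz(t,331,228,.012),'lens',atz(t,331,210,.01))
E
```

```text
chuck [0.47200688 0.22898233 0.055     ] pillar [0.57269816 0.24372792 0.15      ] cov [ 0.50660059 -0.01894203  0.012     ] lens [ 0.54453491 -0.02070557  0.01      ]
```

View pics/c1.png

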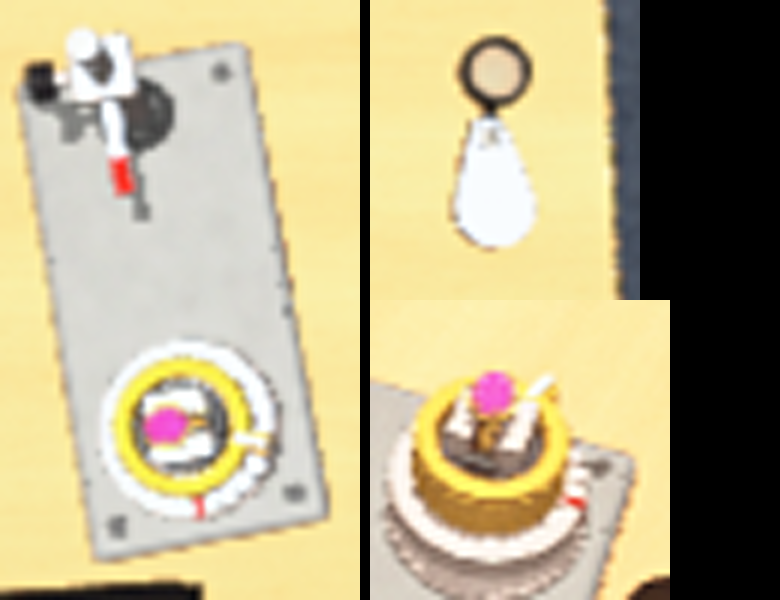

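The enlarged view shows the collar centre at about pixel (210,245). The tab points right, towards -y, and the red mark is at about (213,258). The stand's yaw is about 9.4°, and the loupe's lens points to +x. I'll move above the chuck and measure with the wrist camera.

```bash
python3 -m creep '-.77 -.575 0 0 0 0;-.77 -.575 0 0 0 0;-.77 -.575 0 0 0 0;-.77 -.575 0 0 0 0;-.77 -.575 0 0 0 0;-.77 -.575 0 0 0 0;-.77 -.575 0 0 0 0;-.77 -.575 0 0 0 0;-.77 -.575 0 0 0 0;-.77 -.575 0 0 0 0;-.77 -.575 0 0 0 0;-.77 -.575 0 0 0 0;-.77 -.575 0 0 0 0;-.77 -.575 0 0 0 0;-.77 -.575 0 0 0 0;-.77 -.575 0 0 0 0'
python3 -m creep '0 0 0 0 0 1;0 0 0 0 0 1;0 0 0 0 0 1;0 0 0 0 0 1;0 0 0 0 0 1;0 0 0 0 0 1;0 0 0 0 0 1;0 0 0 0 0 1;0 0 0 0 0 1;0 0 0 0 0 1;0 0 0 0 0 1;0 0 0 0 0 1;0 0 0 0 0 1;0 0 0 0 0 1;0 0 0 0 0 1;0 0 0 0 0 .3;0 0 0 0 0 0;0 0 0 0 0 0'
python3 - <<'E'
from h import *
import pickle
s=read_state();print(s['q'],s['eef_pos'],s['tool_rot'],manip.finger_overhang,s['t'])
d=snap('wrist');pickle.dump(d,open('w.pkl','wb'))
cv2.imwrite('pics/w1.png',cv2.resize(d['frame'],(800,600))[:,:,::-1])
print(proj(d,[.472,.229,.055]),d['fx'])
E
```

```text
t: 1.75
eef_pos: [0.4732, 0.2288, 0.2391]
tool_rot: [-180.0, -0.0, 160.6]
force: [-0.9, -0.3, 0.6]
opening: 0.0856
grasp_force: 0.0
t: 3.55
eef_pos: [0.4728, 0.2299, 0.2392]
tool_rot: [-180.0, 0.0, 84.2]
force: [0.4, 0.1, -0.3]
opening: 0.0855
grasp_force: 0.0
[-25.07759085  14.30818476  -4.42447271 107.23935324   1.2806084
  58.51410454 -35.84371473] [0.47275328 0.22990912 0.23919183] [-1.79988028e+02  7.95463388e-03  8.41908266e+01] 0.008 3.55
(np.float64(259.02409242502824), np.float64(170.4069057251681)) 330.24385756961806
```

View pics/w1.png

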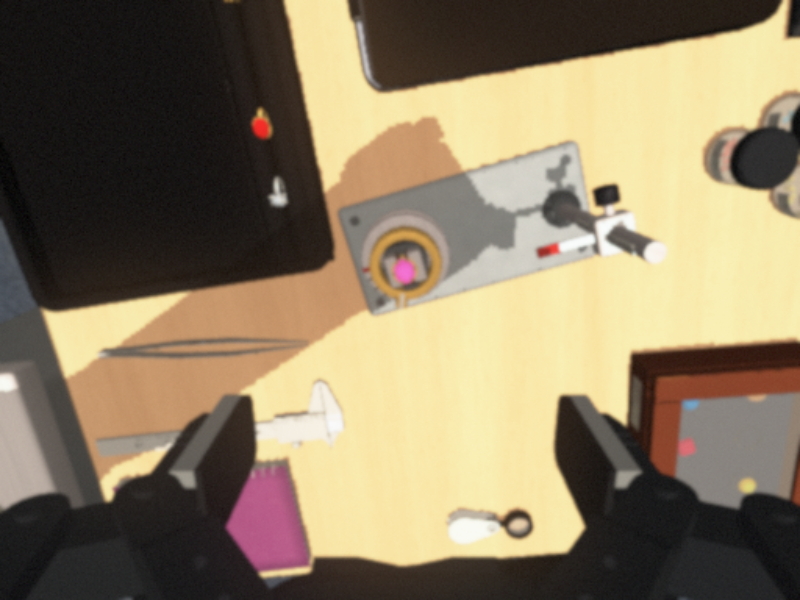

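The wrist view (800 px wide) shows the collar centre at (407,263), the tab end at (402,303), the lock mark at (367,269) and the stone at (404,271). The pointer tip is near (538,251), the loupe cover at (472,527) and the lens at (518,524).

```bash
python3 - <<'E'
from h import *
import pickle
t=pickle.load(open('top.pkl','rb'));w=pickle.load(open('w.pkl','rb'))
def ell(d,u,v,r):
    f=d['frame'];hsv=cv2.cvtColor(f,cv2.COLOR_RGB2HSV);
    m=cv2.inRange(hsv,(17,130,90),(34,255,255));M=np.zeros_like(m);cv2.circle(M,(u,v),r,255,-1);m&=M
    c=max(cv2.findContours(m,cv2.RETR_EXTERNAL,cv2.CHAIN_APPROX_NONE)[0],key=cv2.contourArea)
    return cv2.fitEllipse(cv2.convexHull(c)),cv2.contourArea(c)
for n,d,u,v,r in(('top',t,210,245,16),('w',w,260,168,27)):
    e,a=ell(d,u,v,r);p=atz(d,*e[0],.05);print(n,e,a,atz(d,*e[0],.055)[:2],p[:2])
k=1/1.5625
for n,u,v,z in(('col',407,263,.055),('line',402,303,.055),('lock',367,269,.034),('stone',404,271,.079),('tip',538,251,.108),('pillar',655,253,.156),('pbase',560,209,.014),('cover',470,527,.012),('lens',518,524,.01)):
    print('w',n,atz(w,u*k,v*k,z))
for n,u,v,z in(('line',180+268/6,174+440/6,.055),('lock',180+200/6,174+508/6,.034),('stone',180+165/6,174+425/6,.079),('tip',180+125/6,174+195/6,.108),('cover',310+125/6,198+195/6,.012),('lens',310+125/6,198+72/6,.01)): print('t',n,atz(t,u,v,z))
E
```

```text
top ((210.04110717773438, 244.72021484375), (21.9632568359375, 22.38984489440918), 4.9636454582214355) 113.5 [0.47255417 0.22890622] [0.47270108 0.22941001]
w ((258.9814453125, 168.21890258789062), (44.273399353027344, 45.11686325073242), 18.785728454589844) 1498.0 [0.47218334 0.23121628] [0.47205859 0.23002579]
w col [0.47364731 0.2309643  0.055     ]
w line [0.46776072 0.20481933 0.055     ]
w lock [0.44585692 0.22454245 0.034     ]
w stone [0.4718982  0.23207534 0.079     ]
w tip [0.54362265 0.2430961  0.108     ]
w pillar [0.58209668 0.24869697 0.156     ]
w pbase [0.58194676 0.24858219 0.014     ]
w cover [ 0.50316992 -0.01480562  0.012     ]
w lens [ 0.54440457 -0.01760094  0.01      ]
t line [0.4672361  0.19998328 0.055     ]
t lock [0.44529011 0.2241309  0.034     ]
t stone [0.47166852 0.23136742 0.079     ]
t tip [0.54238015 0.2415578  0.108     ]
t cover [ 0.5014055  -0.01840159  0.012     ]
t lens [ 0.54453748 -0.0203547   0.01      ]
```

The views agree. The chuck is at about (0.472, 0.230), and its distance to the pillar comes out at 111 mm against the given 112 mm. The tab is at about -98° and the lock direction is about -170.5°. I'll descend and close.

```bash
python3 -m creep '0 -.025 .9 0 0 0;0 0 .9 0 0 0;0 0 .9 0 0 0;0 0 .9 0 0 0;0 0 .9 0 0 0;0 0 .9 0 0 0;0 0 .6 0 0 0;0 0 .44 0 0 0;0 0 0 0 0 0;0 0 0 0 0 0'
python3 -m creep '0 0 0 0 0 0;0 0 0 0 0 0;0 0 0 0 0 0;0 0 0 0 0 0;0 0 0 0 0 0;0 0 0 0 0 0;0 0 0 0 0 0;0 0 0 0 0 0;0 0 0 0 0 0;0 0 0 0 0 0' 0.2
```

```text
t: 4.6
eef_pos: [0.4724, 0.2302, 0.0464]
tool_rot: [180.0, -0.0, 84.1]
force: [0.1, -0.3, 0.7]
opening: 0.085
grasp_force: 0.0
t: 5.6
eef_pos: [0.4729, 0.2303, 0.0475]
tool_rot: [179.9, -0.1, 84.1]
force: [-1.6, -0.8, 8.7]
opening: 0.0436
grasp_force: 59.8
```

```bash
python3 -m creep '0 0 0 0 0 .4;0 0 0 0 0 .8;0 0 0 0 0 .8;0 0 0 0 0 .8;0 0 0 0 0 .8;0 0 0 0 0 .8;0 0 0 0 0 .8;0 0 0 0 0 .8;0 0 0 0 0 .8;0 0 0 0 0 .8;0 0 0 0 0 .8;0 0 0 0 0 .8;0 0 0 0 0 .8;0 0 0 0 0 .8;0 0 0 0 0 .8;0 0 0 0 0 .8;0 0 0 0 0 .8;0 0 0 0 0 .8;0 0 0 0 0 .8;0 0 0 0 0 .4'
python3 - <<'E'
from h import *
import pickle
s=read_state();print(s['torque'],s['force'],s['q'])
d=snap('side')
pickle.dump(d,open('s2.pkl','wb'))
a=cv2.resize(d['frame'][190:310,200:340],None,fx=4,fy=4,interpolation=cv2.INTER_CUBIC)
cv2.imwrite('pics/s2.png',a[:,:,::-1])
E
```

```text
t: 7.6
eef_pos: [0.4762, 0.2297, 0.0477]
tool_rot: [180.0, -0.4, 8.1]
force: [7.4, -2.9, 0.9]
opening: 0.044
grasp_force: 65.5
[-0.75454307 -2.02640297  1.13260132] [ 7.3828878  -2.93315133  0.94665248] [-41.59315595  31.05971605  15.83337124 115.08183417 -13.82167306
  35.20758724 -98.55607325]
```

View pics/s2.png

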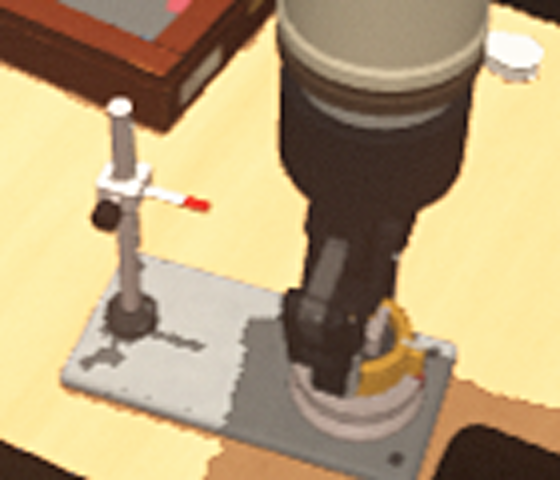

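The tab appears at the red mark, and the 1.1 N·m torque fits being at the stop. I'll release, rise and check.

```bash
python3 -m creep '0 0 0 0 0 -.2;0 0 0 0 0 0;0 0 0 0 0 0;0 0 0 0 0 0;0 0 0 0 0 0;0 0 0 0 0 0;0 0 0 0 0 0;0 0 0 0 0 0' 1
python3 -m creep '0 0 -.4 0 0 0;0 0 -.8 0 0 0;0 0 -.8 0 0 0;0 0 -.8 0 0 0;0 0 -.8 0 0 0;0 0 -.8 0 0 0;0 0 -.6 0 0 0;0 0 0 0 0 0;0 0 0 0 0 0'
python3 - <<'E'
from h import *
import pickle
s=read_state();print(s['torque'],s['force'],s['q'])
d=snap('wrist');t=snap('top')
pickle.dump((d,t),open('w2.pkl','wb'))
print(d['o'],proj(d,[.472,.23,.055]))
u,v=map(int,proj(d,[.472,.23,.055]));u=max(u,50);v=max(v,50)
im=np.zeros((500,800,3),np.uint8)
a=cv2.resize(d['frame'][v-50:v+50,u-50:u+50],(500,500),interpolation=cv2.INTER_CUBIC);im[:a.shape[0],:500]=a
im[:300,500:]=cv2.resize(t['frame'][215:275,180:240],(300,300),interpolation=cv2.INTER_CUBIC)
cv2.imwrite('pics/w2.png',im[:,:,::-1])
E
```

```text
t: 8.45
eef_pos: [0.4721, 0.23, 0.0461]
tool_rot: [-180.0, 0.0, 9.1]
force: [-0.5, -0.4, 0.7]
opening: 0.0853
grasp_force: 0.0
t: 9.35
eef_pos: [0.4722, 0.2301, 0.1967]
tool_rot: [-180.0, -0.1, 9.1]
force: [-0.5, 0.1, -0.4]
opening: 0.0853
grasp_force: 0.0
[ 0.02185592  0.03671248 -0.02781125] [-0.52377628  0.06987061 -0.35620225] [ -45.56586593   17.56139643   19.87481574  110.45732627   -7.39690564
   53.13163983 -103.00801341]
[0.5481322  0.24219405 0.33100042] (np.float64(259.49067301891074), np.float64(180.68211251814142))
```

View pics/w2.png

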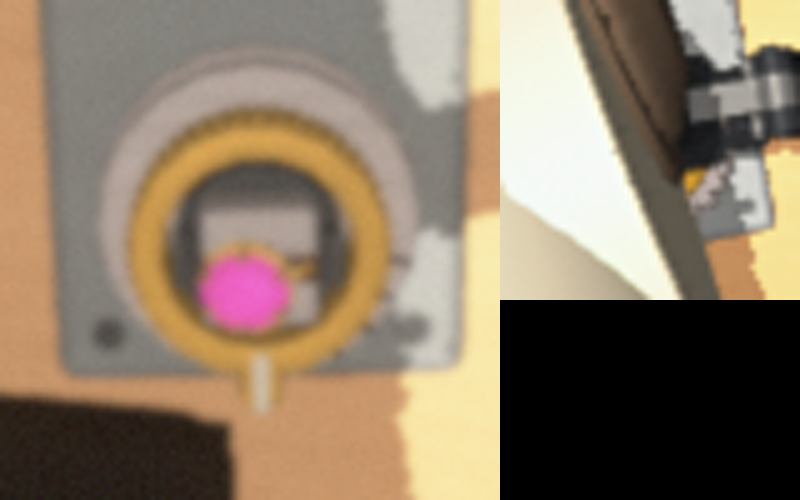

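The collar's white line ends at (261.4,211.6), hiding the lock mark. The violet stone is at (258,188.4).

```bash
python3 - <<'E'
from h import *
import pickle
d,t=pickle.load(open('w2.pkl','rb'));w=pickle.load(open('w.pkl','rb'));s=pickle.load(open('side.pkl','rb'))
c=np.array([.472,.230])
p=atz(d,261.4,211.6,.055)[:2];q=atz(d,261.4,202,.055)[:2];print('line',p,np.degrees(np.arctan2(*(p-c)[::-1])),np.degrees(np.arctan2(*(p-q)[::-1])),np.linalg.norm(p-c))
def stone(d,u,v,r):
    hsv=cv2.cvtColor(d['frame'],cv2.COLOR_RGB2HSV);m=cv2.inRange(hsv,(135,90,90),(170,255,255));M=m*0;cv2.circle(M,(u,v),r,255,-1)
    a=cv2.moments(m&M,True);return a['m10']/a['m00'],a['m01']/a['m00']
for n,(d,*a) in(('now',(d,258,188,15)),('w1',(w,258,173,15))):
    uv=stone(d,*a);print(n,uv,atz(d,*uv,.076))
E
```

```text
line [0.44396774 0.22377601] -167.48171466025704 -170.7873925189014 0.028714905816017735
now (257.2756756756757, 188.03783783783783) [0.47142867 0.23171713 0.076     ]
w1 (258.4751773049645, 173.4822695035461) [0.47173189 0.23127931 0.076     ]
```

The collar is at the lock mark and the ring is upright. Next I'll go over the loupe.

```bash
python3 -m creep '-.03 .5 0 0 0 0;-.03 .9 0 0 0 0;-.03 .9 0 0 0 0;-.03 .9 0 0 0 0;-.03 .9 0 0 0 0;-.03 .9 0 0 0 0;-.03 .9 0 0 0 0;-.03 .9 0 0 0 0;-.03 .9 0 0 0 0;0 .6 0 0 0 0;0 0 0 0 0 .8;0 0 0 0 0 .8;0 0 0.8 0 0 .8;0 0 .5 0 0 0;0 0 0 0 0 0;0 0 0 0 0 0'
python3 - <<'E'
from h import *
import pickle
s=read_state();print(s['q'])
d=snap('wrist');t=snap('top')
pickle.dump((d,t),open('w3.pkl','wb'))
u,v=map(int,proj(d,[.52,-.017,.01]));u=max(u,75);v=max(v,75);print(u,v)
a=cv2.resize(d['frame'][v-75:v+75,u-75:u+75],(600,600),interpolation=cv2.INTER_CUBIC)
cv2.imwrite('pics/w3.png',a[:,:,::-1])
E
```

```text
t: 11.05
eef_pos: [0.5028, -0.0182, 0.1567]
tool_rot: [180.0, 0.1, -3.0]
force: [-0.6, 0.9, 0.8]
opening: 0.086
grasp_force: 0.0
[-24.70153182  19.73966502  28.24253055 115.39172602 -12.39010186
  47.8359299  -82.43634297]
256 159
```

View pics/w3.png

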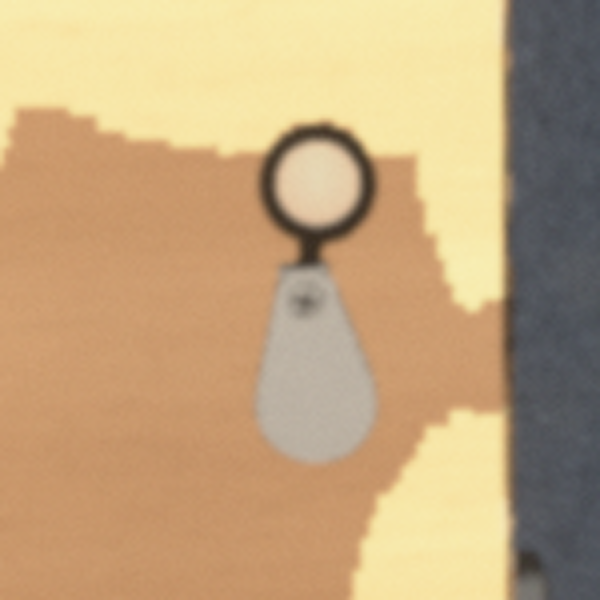

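The lens centre is at crop (318,183), the pivot at (306,298) and the cover's far end at (317,463). The widest part of the cover is at y≈400, from x=255 to 377.

```bash
python3 - <<'E'
from h import *
import pickle
d,t=pickle.load(open('w3.pkl','rb'));s=read_state()
f=lambda x,y,z:atz(d,181+x/4,84+y/4,z)[:2]
L=f(318,183,.010);P=f(306,298,.012);E=f(317,463,.012);T=f(303,265,.012);wl=f(255,400,.008);wr=f(377,400,.008)
print('lens',L,'piv',P,'end',E,'tip',T,'w',wl,wr,np.linalg.norm(wl-wr))
ax=(P-E)/np.linalg.norm(P-E);ang=np.degrees(np.arctan2(ax[1],ax[0]));print('len',np.linalg.norm(T-E),np.linalg.norm(P-E),'PL',np.linalg.norm(L-P),'ang',ang)
l=(L-P);print('lens ang',np.degrees(np.arctan2(l[1],l[0])))
g=E+ax*.020; print('grip',g, 'from pivot', P-ax*.0175)
Rm=R.from_euler('xyz',s['tool_rot'],degrees=True).as_matrix()
print((Rm.T@(np.r_[g,0.0105]-s['eef_pos']))/.03)
E
```

```text
lens [ 0.54515931 -0.02163312] piv [ 0.52113521 -0.01783364] end [ 0.48360199 -0.01829541] tip [ 0.52830433 -0.01757541] w [ 0.49778087 -0.00518318] [ 0.49637109 -0.03235691] 0.027210271459377197
len 0.044708135960003254 0.03753605904785802 PL 0.024322688460194013 ang 0.7048742960863748
lens ang -8.987054476762975
grip [ 0.50360048 -0.01804937] from pivot [ 0.50363654 -0.01804893]
[-0.0090118   0.01011451  4.90431438]
```

```bash
python3 -m creep '0 0 .8 0 0 -.74;0 0 .8 0 0 0;0 0 .8 0 0 0;0 0 .8 0 0 0;0 0 .7 0 0 0;0 0 .5 0 0 0;0 0 .3 0 0 0;0 0 .17 0 0 0;0 0 0 0 0 0;0 0 0 0 0 0' 0.55
python3 -m creep '0 0 0 0 0 0;0 0 0 0 0 0;0 0 0 0 0 0;0 0 0 0 0 0;0 0 0 0 0 0;0 0 0 0 0 0;0 0 0 0 0 0;0 0 0 0 0 0' 0
```

```text
t: 12.15
eef_pos: [0.5041, -0.0172, 0.0116]
tool_rot: [-180.0, -0.1, 0.8]
force: [0.5, -0.0, 0.3]
opening: 0.0468
grasp_force: 0.0
t: 12.95
eef_pos: [0.5041, -0.0171, 0.012]
tool_rot: [-180.0, -0.1, 0.8]
force: [-1.4, 0.9, 5.8]
opening: 0.0237
grasp_force: 58.5
```

```bash
python3 -m creep '0 0 -.2 0 0 0;0 0 -.4 0 0 0;0 0 -.5 0 0 0;0 0 -.5 0 0 0;0 0 -.5 0 0 0;0 0 -.5 0 0 0;0 0 -.5 0 0 0;0 0 -.5 0 0 0;0 0 -.5 0 0 0;0 0 -.5 0 0 0;0 0 -.5 0 0 0;0 0 -.3 0 0 0;0 0 0 0 0 0;0 0 0 0 0 0'
python3 - <<'E'
from h import *
import pickle
from scipy.optimize import least_squares
t=pickle.load(open('top.pkl','rb'));w=pickle.load(open('w.pkl','rb'));s0=pickle.load(open('side.pkl','rb'));w3=snap('wrist');sd=snap('side')
pickle.dump((w3,sd),open('w4.pkl','wb'))
pred=[.543,.242,.108]
def red(d):
    u,v=map(int,proj(d,pred));hsv=cv2.cvtColor(d['frame'],cv2.COLOR_RGB2HSV)
    m=cv2.inRange(hsv,(0,120,100),(8,255,255))|cv2.inRange(hsv,(172,120,100),(180,255,255))
    ys,xs=np.nonzero(m[v-14:v+15,u-14:u+15]);return np.c_[xs+u-14,ys+v-14],(u,v)
obs=[]
for n,d in(('top',t),('w',w),('side',s0)):
    p,uv=red(d);c=p.mean(0);print(n,len(p),c,p.min(0),p.max(0),uv);obs.append((d,c))
f=lambda x:np.concatenate([np.array(proj(d,x))-c for d,c in obs])
r=least_squares(f,pred);print('red part centre',r.x,r.fun)
f2=lambda z:np.concatenate([np.array(proj(d,[*(np.array([.472,.230])+a*np.array([.986,.166])),zz]))-c for d,c in obs for a,zz in [z]])
r=least_squares(f2,[.075,.108]);print('constrained',r.x,r.fun)
im=np.zeros((540,780,3),np.uint8);im[:,:380]=cv2.resize(sd['frame'][150:330,190:340][:, :127],(380,540),interpolation=cv2.INTER_CUBIC)
im[:300,380:]=cv2.resize(w3['frame'],(400,300))
cv2.imwrite('pics/w4.png',im[:,:,::-1])
E
```

```text
t: 14.35
eef_pos: [0.5034, -0.017, 0.1732]
tool_rot: [-180.0, -0.0, 0.8]
force: [-0.1, -0.1, -0.4]
opening: 0.0242
grasp_force: 58.9
top 15 [199.93333333 202.93333333] [199 200] [201 205] (200, 206)
w 69 [350.72463768 159.73913043] [344 156] [357 163] (343, 162)
side 15 [248.66666667 240.6       ] [246 239] [251 242] (251, 241)
red part centre [0.54882913 0.24334347 0.10825493] [-0.02041133  0.15246317  0.05763674  0.03747776 -0.0520396   0.05160221]
constrained [0.07817792 0.10740456] [ 0.23126147  0.07324453  0.10272768  0.2262491  -0.06303724  0.18620572]
```

View pics/w4.png

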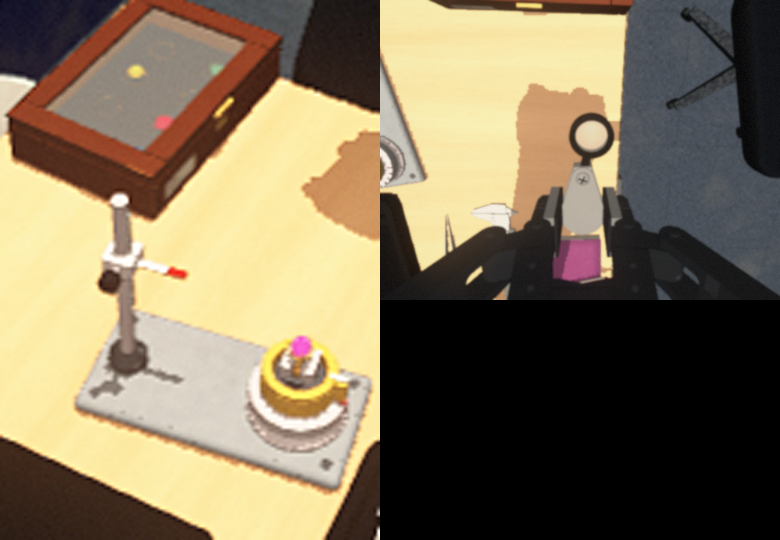

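The loupe is held level with the lens out, and the ring still stands upright. I'll compute the lens offset and the move.

```bash
cat > lens.py <<'E'
from h import *
def lens(d,z,gu):
    g=cv2.cvtColor(d['frame'],cv2.COLOR_RGB2GRAY);u,v=map(int,gu);n=26
    c=cv2.HoughCircles(cv2.resize(g[v-n:v+n,u-n:u+n],None,fx=6,fy=6,interpolation=cv2.INTER_CUBIC),cv2.HOUGH_GRADIENT,1.5,100,param1=100,param2=20,minRadius=40,maxRadius=150)[0][0]/6
    uv=c[:2]+[u-n,v-n];return uv,c[2],atz(d,*uv,z)
E
python3 - <<'E'
from lens import *
import pickle
w,_=pickle.load(open('w4.pkl','rb'));s=read_state();z=s['eef_pos'][2]-.006
uv,r,p=lens(w,z,(271,173));print(uv,r,p,p-s['eef_pos'])
Rm=R.from_euler('xyz',s['tool_rot'],degrees=True).as_matrix()
print(Rm.T@(np.array([.4715,.2315,p[2]])-p)/.03)
print(r*np.linalg.norm(w['o']-p)/w['fx'])
E
```

```text
[270.875 174.875] 20.666666 [ 0.5435822  -0.02162484  0.16641018] [ 0.040752  -0.0045237 -0.006    ]
[-2.28562823e+00 -8.46996884e+00  2.47800149e-03]
0.009128814529880971
```

```bash
python3 -m creep '-.08 -.3 0 0 0 0;-.16 -.6 0 0 0 0;-.16 -.6 0 0 0 0;-.16 -.6 0 0 0 0;-.16 -.6 0 0 0 0;-.16 -.6 0 0 0 0;-.16 -.6 0 0 0 0;-.16 -.6 0 0 0 0;-.16 -.6 0 0 0 0;-.16 -.6 0 0 0 0;-.16 -.6 0 0 0 0;-.16 -.6 0 0 0 0;-.16 -.6 0 0 0 0;-.16 -.6 0 0 0 0;-.13 -.5 0 0 0 0;-.04 -.2 0 0 0 0;0 0 0 0 0 0;0 0 0 0 0 0;0 0 0 0 0 0'
python3 - <<'E'
from lens import *
w=snap('wrist');s=read_state();z=s['eef_pos'][2]-.006
uv,r,p=lens(w,z,(271,173));print(uv,r,p,p-s['eef_pos'],s['t'],s['q'])
Rm=R.from_euler('xyz',s['tool_rot'],degrees=True).as_matrix()
print(Rm.T@(np.array([.4715,.2315,.108])-p)/.03)
cv2.imwrite('pics/w5.png',w['frame'][:,:,::-1])
E
```

```text
t: 16.35
eef_pos: [0.4302, 0.2448, 0.1729]
tool_rot: [180.0, 0.0, 0.7]
force: [1.6, -0.6, -0.1]
opening: 0.0241
grasp_force: 58.9
[270.875 174.875] 20.716667 [0.47059649 0.240151   0.16696157] [ 0.04037999 -0.00473794 -0.006     ] 16.4 [ -50.96167827   16.62202942   21.25171865  115.61753524   -7.86392537
   49.11345818 -114.65703324]
[0.02668154 0.28809833 1.96547448]
```

View pics/w5.png

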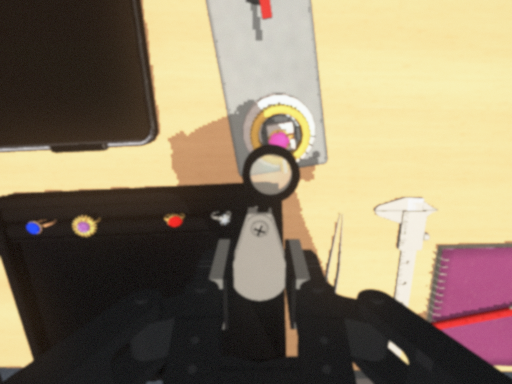

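The lens at (271,175) and the stone at (279,141) are both visible, and the lens is still out. I'll correct sideways and then lower.

```bash
python3 -m creep '.03 .29 0 0 0 0;0 0 0.1 0 0 0;0 0 .25 0 0 0;0 0 .25 0 0 0;0 0 .25 0 0 0;0 0 .25 0 0 0;0 0 .25 0 0 0;0 0 .25 0 0 0;0 0 .2 0 0 0;0 0 .1 0 0 0;0 0 .06 0 0 0;0 0 0 0 0 0;0 0 0 0 0 0;0 0 0 0 0 0;0 0 0 0 0 0;0 0 0 0 0 0'
python3 - <<'E'
from lens import *
w=snap('wrist');s=read_state();z=s['eef_pos'][2]-.006
uv,r,p=lens(w,z,(271,173));print(uv,r,p,s['t'])
Rm=R.from_euler('xyz',s['tool_rot'],degrees=True).as_matrix()
print(Rm.T@(np.array([.4715,.2315,.108])-p)/.03)
hsv=cv2.cvtColor(w['frame'],cv2.COLOR_RGB2HSV);m=cv2.inRange(hsv,(135,90,90),(170,255,255));m[260:]=0
a=cv2.moments(m,True)
if a['m00']: print('stone?',a['m00'],a['m10']/a['m00'],a['m01']/a['m00'],'expected',proj(w,[.4715,.2315,.076]))
d=snap('side');im=np.zeros((480,800,3),np.uint8)
im[:,:440]=cv2.resize(d['frame'][190:310,210:320],(440,480),interpolation=cv2.INTER_CUBIC)
im[:360,440:]=cv2.resize(w['frame'][100:280,180:360],(360,360))
cv2.imwrite('pics/f.png',im[:,:,::-1])
E
```

```text
t: 18.0
eef_pos: [0.431, 0.2372, 0.1144]
tool_rot: [-180.0, -0.0, 0.8]
force: [0.1, -0.7, 0.2]
opening: 0.0236
grasp_force: 58.9
[271.375 175.125] 21.066666 [0.47132742 0.23241084 0.10834585] 18.05
[0.00533054 0.0304409  0.01152167]
stone? 273.0 224.4798534798535 178.7069597069597 expected (np.float64(270.98152854558816), np.float64(159.37788012574032))
```

View pics/f.png

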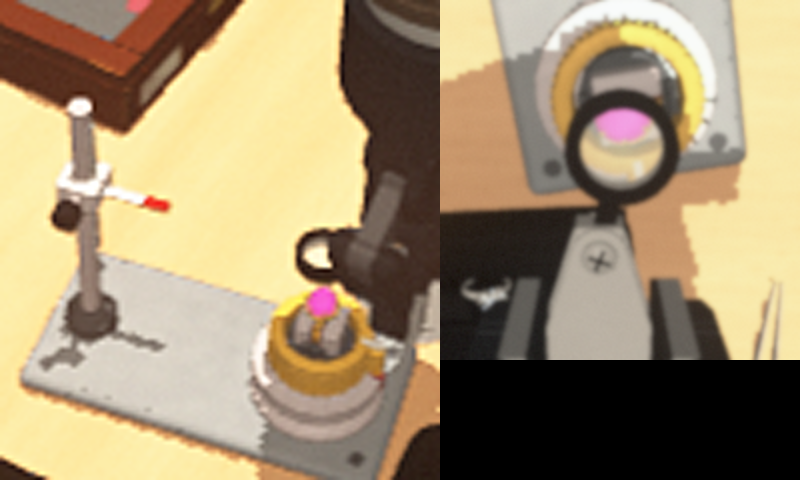

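The stone shows through the lens at (271,162), against an expected (271,159). The side view has the lens at (290,253). I'll check that projection, nudge 1 mm in y, then hand in.

```bash
python3 -m creep '0 .03 0 0 0 0;0 0 0 0 0 0;0 0 0 0 0 0;0 0 0 0 0 0;0 0 0 0 0 0'; python3 - <<'E'
from h import *
import pickle
d=pickle.load(open('side.pkl','rb'));print(proj(d,[.4713,.2324,.1083]),proj(d,[.4713,.2324,.1123]))
E
```

```text
t: 18.6
eef_pos: [0.431, 0.2363, 0.1142]
tool_rot: [-180.0, -0.0, 0.8]
force: [-0.3, 0.1, -0.6]
opening: 0.0237
grasp_force: 58.9
(np.float64(291.2991781650769), np.float64(253.93886701563878)) (np.float64(291.43192729266974), np.float64(252.3968182644316))
```

```bash
python3 -c "
from station import manip
print(manip.job_done())"
```

```text
the job is handed in; nothing more can be done
None
```

I turned the collar to the lock mark so the ring is clamped, and the loupe is now held level over the violet stone at the pointer's height. By my measurements the lens is within about 1 mm of the stone sideways and of the pointer in height. I handed the job in at 18.6 s on the robot's clock; no verdict came back.

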